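# Unscrew the ribbon stand's cap of unknown thread hand and hold it clear

### The arm

A 7-joint arm with a two-finger parallel gripper is mounted at the origin on a cart in front of the work surface, level with it; the furniture and walls round the work are solid. World frame = base frame: x ahead of the robot, y to its left, z up, the work surface at z = 0. Lengths are in m, angles in rad, forces in N, time in s.
With the tool pointing down it reaches from about 0.4 to 0.875 m from the base axis. Payload 19.3 kg.
Tool frame: the origin (TCP) lies at the very end of the fingers, on their centre line; the grasp point (between the pads) lies 19 mm behind it; z points along the fingers, y is the line along which they close (so a half turn about z gives the same grasp; the last joint's range is limited). The gripper opens to 85 mm and grips with 20 to 120 N. Pads are 22 mm wide; open, the fingers measure 114 mm over their backs; the gripper's body (76 mm by 85 mm) begins 54 mm behind the grasp point. The pads swing forward as they close: fully open they stand 13 mm farther back than shut.
Start: joints at [1.246, 0.521, -0.036, 1.599, 0.021, 1.021, -0.113], TCP at [0.158, -0.605, 0.231] pointing down, gripper open.
Joint ranges: [-2.91, 2.91], [-0.3, 2.13], [-1.5, 1.42], [0.17, 2.43], [-1.26, 4.41], [0.16, 1.93], [-2.52, 2.52]. Speed limits (rad/s): [1.89, 1.89, 2.39, 2.39, 3.01, 3.01, 3.01].

### API

Orientations are given as [roll, pitch, yaw] about the fixed x, y, z axes, in that order (R = Rz(yaw) Ry(pitch) Rx(roll)).
In Python, from workcell import bot gives the robot as it stands.
- The arm moves only by the tool servo_tool, never from a script. Its argument "plan" is a list of rows, each a list of 7 numbers: the finger opening in cm, from 0 to 8.54, then the shift along the tool's x, y, z in cm, then the turn, a rotation vector about the tool's x, y, z in degrees. In form: [[fingers, x, y, z, wx, wy, wz], ...]. A call has 1 to 10 rows; each row is the pose to reach, as a shift and turn from the pose commanded when the call began, along the tool's axes at that moment; what a row does not reach only later rows make up. A row lasts 1/10 s, in which the tool goes at most 50 mm and 8.59 degrees, less where a joint would pass 70% of its speed; a pose out of reach is approached as far as the arm can. A call with a gripper value outside its range is refused whole. The fingers move at their own pace and stop on an object; "force" is the grip in N (left out, the last holds). Time passes only in rows, so rows that repeat a pose let the fingers close. It gives the time, the measured TCP pose, the force, the opening and the grip force at its end, in the units of the state.
- bot.observe(): the state, without advancing time (a new reading comes with each control period).
- bot.grab_frame(name): name is "scene" or "top"; returns a dict with "frame" (400x640x3 uint8, blue, green, red), "mtx" (3x3 intrinsics, pixels), "k1" (the pictures are not rectified: a ray, as slopes to the right and down, at radius r is drawn at 1 + k1 r^2 times it, then the intrinsics apply), "R" (3x3) and "t" (3): a world point X has camera coordinates R X + t. Camera axes: x right, y down, z forward; pixel columns grow to the right and rows downward; lengths in m; the calibration is good to about 2 mm. A picture is of the moment at which its call begins. There is no depth.
- bot.job_done(): hands the job in; it is judged then, once.
The state is a dict: "clock": time; "qpos": joint angles; "qd": joint speeds; "joint_efforts": joint torques, N m; "position": TCP position; "tool_rot": TCP orientation; "force": force on the tool from outside, world axes, zero at the start; "moment": the same for the moment, N m; "grip_width": finger opening in m; "finger_force": force on a finger pad.
Only numpy, scipy, OpenCV 4.12 (cv2) and the standard library are available. Lean on these libraries where they do the work, as an engineer would, in place of code of your own. Each camera call takes 0.05 s, during which the arm holds its last target. There are 200 camera calls.

### The job

The red ribbon on the twin stand is to be changed. Swing the keeper arm of the red spool fully aside to its stop, then unscrew the black cap over that spool: one of the two spindles has a left-hand thread and nobody marked which, so try it gently both ways to find the way that loosens it, and do not prise it off. Finish while holding the cap upright in the gripper about 10 cm straight above its spindle, still and ready for a colleague to change the spool; leave the green spool's keeper and cap and the fresh spool alone.

Things in the scene. Friction and masses are not known exactly. Their poses are not given: they have to be found in the camera images.
- stand: fixed grey base plate 210 x 430 x 12 mm that carries the two stations side by side, their spindles 210 mm apart along its y; origin on the table midway between the spindles, z up, front edge towards -x
- station_red: fixed station of the red ribbon spool (80 mm, red ribbon, white flanges): black disc, spool on it, keeper post. Origin on the spindle's vertical axis at the disc's foot, 12 mm above the table; z up; -x towards the stand's front (toothed cutter strip). The keeper's pivot post, 13 mm thick, stands 80 mm from the spindle towards +x, its top 90 mm above this origin
- station_red_axis (a point): point on the red spindle's axis, 35 mm above the station's origin, where the cap's underside sits when screwed down. The threaded steel stud inside the cap, 22 mm core, ends 17 mm above this point
- cap_red: loose black fluted cap (60 g) screwed on over the red spool. Origin: centre of its underside, z up. Grip part 40 mm in diameter (42 over flutes), up to its top 42 mm above the origin; bottom flange 60 mm in diameter, 4 mm thick; white line on top along its +x. Thread friction is small
- cap_red_grip (a point): point on the red cap's axis 30 mm above its underside. Thread: three-start, hand unknown and unmarked, about 26 mm rise a turn (4.1 mm a radian); the cap comes free about 1.75 to 1.9 rad from its start; the tightening way it stops hard after 0.1 to 0.3 rad
- keeper_red (a joint): aluminium keeper arm of the red station, swings level about its post. 0: straight over the cap, 3 mm above its top, pointing to the station's -x; swings to the station's +y only (left, seen from the front) as the value grows, stop at 1.75 rad; light friction 0.06 N m, stays where left. Arm 14 mm wide, 6 mm thick, upper face 87 mm above the station's origin
- keeper_red_pin (a point): middle of the red upright finger pin, 10 mm thick (13 over its head), at the free end of the red keeper arm, 102 mm from the pivot axis; the pin stands from 87 to 114 mm above the station's origin, this point at 100 mm
- station_green: fixed station of the green ribbon spool (72 mm, green ribbon, white flanges): black disc, spool on it, keeper post. Origin on the spindle's vertical axis at the disc's foot, 12 mm above the table; z up; -x towards the stand's front (toothed cutter strip). The keeper's pivot post, 13 mm thick, stands 80 mm from the spindle towards +x, its top 90 mm above this origin
- station_green_axis (a point): point on the green spindle's axis, 35 mm above the station's origin, where the cap's underside sits when screwed down. The threaded steel stud inside the cap, 22 mm core, ends 17 mm above this point
- cap_green: loose black fluted cap (60 g) screwed on over the green spool. Origin: centre of its underside, z up. Grip part 40 mm in diameter (42 over flutes), up to its top 42 mm above the origin; bottom flange 60 mm in diameter, 4 mm thick; white line on top along its +x. Thread friction is small
- cap_green_grip (a point): point on the green cap's axis 30 mm above its underside. Thread: three-start, hand unknown and unmarked, about 26 mm rise a turn (4.1 mm a radian); the cap comes free about 1.75 to 1.9 rad from its start; the tightening way it stops hard after 0.1 to 0.3 rad
- keeper_green (a joint): aluminium keeper arm of the green station, swings level about its post. 0: straight over the cap, 3 mm above its top, pointing to the station's -x; swings to the station's +y only (left, seen from the front) as the value grows, stop at 1.75 rad; light friction 0.06 N m, stays where left. Arm 14 mm wide, 6 mm thick, upper face 87 mm above the station's origin
- keeper_green_pin (a point): middle of the green upright finger pin, 10 mm thick (13 over its head), at the free end of the green keeper arm, 102 mm from the pivot axis; the pin stands from 87 to 114 mm above the station's origin, this point at 100 mm
- new_spool: the fresh red ribbon spool lying on the table, 80 mm in diameter, 21 mm high; origin: centre of its underside. To be left alone
Mind the look-alikes: they are no part of the job. Leave any yellow look-alike of the cap_red alone.

How it is judged:
By the outcome, as a careful person would: the job done as asked, in the order asked, and still so for the second after the job is handed in, while the arm keeps its last pose, push and grip.
It also fails if it takes over 72 s, if anything falls off the work surface, if the arm or the gripper's body presses on something with over 40 N, if the wrist force passes 120 N, or if a joint passes its speed limit or range.

## Working session

There is one attempt and no reset: what is moved stays moved. The work goes in short steps, Python scripts to look and compute and a tool call to move; the robot and the scene stay as the last step left them, time stands still between calls to the robot, and variables do not carry over. Pictures are saved under pics/ and viewed, at most 10 in all, crops included, and the job is handed in when it is done.

Besides the shell and the picture viewer there is one more tool, called after "Call:" by a JSON object that holds its "name" and its "arguments". servo_tool: Moves the arm, as the interface text tells. Its arguments: {"type":"object","properties":{"plan":{"type":"array","items":{"type":"array","items":{"type":"number"}}},"force":{"type":"number"}},"required":["plan"]}

```bash
mkdir -p pics; cat > h.py <<'E'
import numpy as np, cv2
from workcell import bot
def grab(n):
    f=bot.grab_frame(n); np.savez(f'{n}.npz',**{k:np.array(v) for k,v in f.items()}); return f
def load(n): return dict(np.load(f'{n}.npz'))
def proj(f,X):
    c=np.array(X)@np.array(f['R']).T+np.array(f['t']); s=c[...,:2]/c[...,2:]
    s=s*(1+f['k1']*(s**2).sum(-1,keepdims=True)); M=np.array(f['mtx'])
    return s@M[:2,:2].T+M[:2,2]
def ray(f,uv):
    M=np.array(f['mtx']); d=(np.array(uv,float)-M[:2,2])/np.array([M[0,0],M[1,1]]); s=d.copy()
    for _ in range(30): s=d/(1+f['k1']*(s@s))
    R=np.array(f['R']); return -R.T@np.array(f['t']), R.T@np.array([*s,1])
def atz(f,uv,z):
    o,d=ray(f,uv); return o+d*(z-o[2])/d[2]
E
python3 - <<'E'
from h import *
for n in('scene','top'):
    f=grab(n); cv2.imwrite(f'pics/{n}0.png',f['frame']); print(n,-np.array(f['R']).T@f['t'])
s=bot.observe(); print(s)
E
```

```text
scene [-0.44220788  0.58014908  0.89621324]
top [ 0.32672205 -0.09941211  0.99752234]
{'clock': 0.1, 'qpos': array([ 1.24579764,  0.52194251, -0.03631714,  1.59993214,  0.02122486,
        1.02107911, -0.11281003]), 'qd': array([-0.00134842, -0.00248522, -0.0005439 , -0.00016724, -0.00012241,
        0.0002876 ,  0.0002039 ]), 'joint_efforts': array([ 3.77138407e-03, -9.28492641e+01,  1.98424436e+00, -3.70534587e+01,
        1.81971397e-02,  5.27711440e-03, -1.47412629e-05]), 'position': array([ 0.15741589, -0.60455675,  0.23079757]), 'tool_rot': array([-3.14062153e+00,  9.30969828e-05,  2.54781458e-01]), 'force': array([-0.11501867,  0.18316684,  0.29113515]), 'moment': array([ 0.02944938,  0.01805662, -0.01122203]), 'finger_force': 0.0, 'grip_width': 0.08502886770977032}
```

View pics/scene0.png

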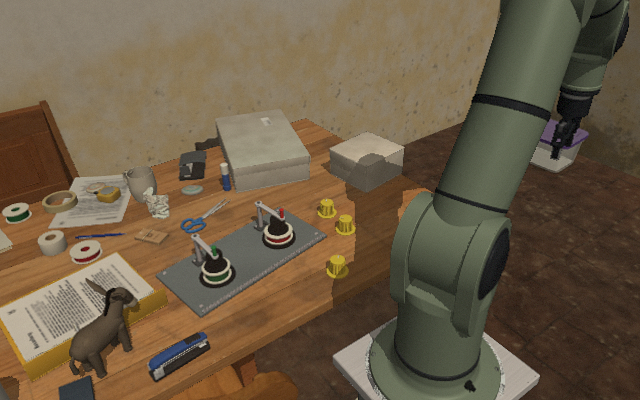

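View pics/top0.png

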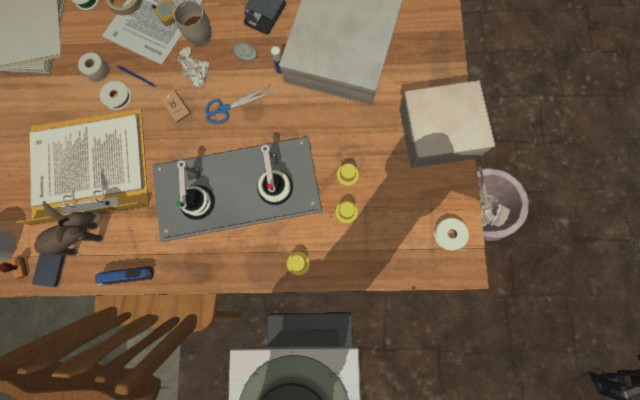

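The red station is at about (275,186) in top, and the green one at about (195,201). Next I'll enlarge both views.

```bash
python3 - <<'E'
from h import *
a=load('top')['frame'][130:245,145:335]; b=load('scene')['frame'][190:315,150:340]
a=cv2.resize(a,None,fx=4,fy=4,interpolation=cv2.INTER_CUBIC); b=cv2.resize(b,None,fx=4,fy=4,interpolation=cv2.INTER_CUBIC)
cv2.imwrite('pics/a.png',a); cv2.imwrite('pics/b.png',b)
E
```

```text
(no output)
```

View pics/a.png

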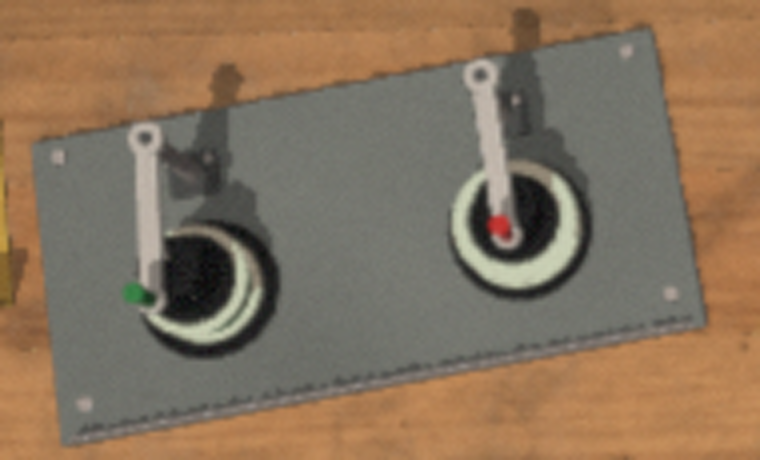

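View pics/b.png

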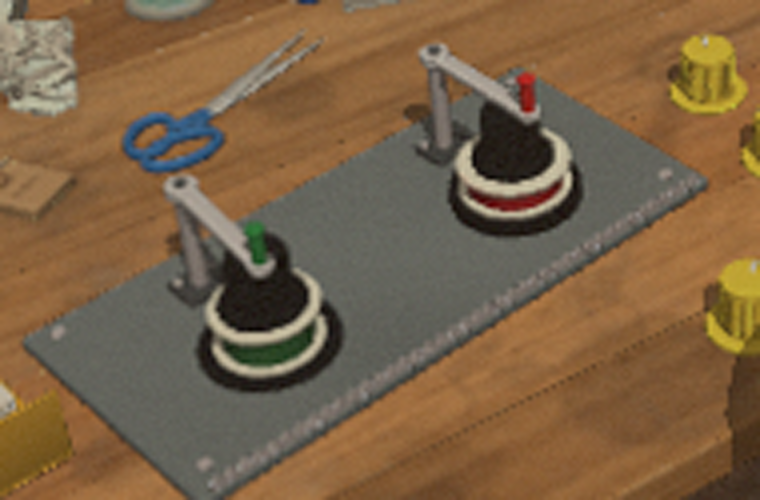

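```bash
python3 - <<'E'
from h import *
from scipy.optimize import least_squares
T,S=load('top'),load('scene')
ct=lambda p:np.array(p,float)/4+[145,130]; cs=lambda p:np.array(p,float)/4+[150,190]
def pts(p):
    x,y,w,ox,qr,qg=p
    def W(l): c,s=np.cos(w),np.sin(w); return [x+c*l[0]-s*l[1],y+s*l[0]+c*l[1],l[2]]
    cor=[W((ox+a,b,.012)) for a,b in((.105,.215),(.105,-.215),(-.105,-.215),(-.105,.215))]
    r=-.105; pin=lambda yy,q,z:W((.08-.102*np.cos(q),yy+.102*np.sin(q),z))
    return cor,W((.08,r,.102)),W((.08,-r,.102)),pin(r,qr,.126),pin(-r,qg,.126),W((0,r,.012+.035+.0)),W((0,r,.012))
topu=[ct(q) for q in((33,142),(652,27),(706,323),(65,445),(480,74),(145,136),(499,226),(132,293))]
scu=[cs(q) for q in((23,342),(517,70),(707,183),(210,500),(433,52),(181,185),(528,78),(254,230))]
def res(p):
    c,pr,pg,nr,ng,*_=pts(p); X=np.array(c+[pr,pg,nr,ng])
    return np.r_[(proj(T,X)-topu).ravel(),(proj(S,X)-scu).ravel()]
r=least_squares(res,[.6,0,.1,0,.1,.1],loss='soft_l1')
print(np.round(r.x,4)); print(np.round(r.fun.reshape(2,8,2) if r.fun.size==32 else 0,1))
c,pr,pg,nr,ng,ax,_=pts(r.x); print('pivR',pr,'pinR',nr,'pinG',ng,'axR',ax)
x,y,w=r.x[:3]
# disc outlines check: disc centre crop top
print('proj axis z=.089 top', (proj(T,np.array([ax[0],ax[1],.089]))-[145,130])*4,'z=.021',(proj(T,np.array([ax[0],ax[1],.016]))-[145,130])*4)
for n,u in zip('RG',(topu[6],topu[7])): print(n,'pin top@.126',atz(T,u,.126))
E
```

```text
[0.5374 0.1474 0.1678 0.0206 0.0122 0.1011]
[[[-0.8  0.5]
  [ 0.4 -0.5]
  [ 1.4  0.6]
  [-0.8  1.1]
  [ 0.5  0.4]
  [ 0.2  0.9]
  [ 0.3 -0. ]
  [ 0.1  0.6]]

 [[-1.1 -1.2]
  [-0.1 -1.9]
  [ 0.5 -2. ]
  [-2.2  0.6]
  [-0.  -1.1]
  [-0.3 -1. ]
  [-1.  -0.4]
  [-0.4 -0.6]]]
pivR [np.float64(0.6338141651705819), np.float64(0.05727665048710984), 0.102] pinR [np.float64(0.5330461806757043), np.float64(0.04147116723476628), 0.126] pinG [np.float64(0.4969633954719199), np.float64(0.25752688755062125), 0.126] axR [np.float64(0.5549381071757804), np.float64(0.04391373631389442), 0.047]
proj axis z=.089 top [506.26701085 204.94807267] z=.021 [523.48987734 231.53859973]
R pin top@.126 [0.53306036 0.04227574 0.126     ]
G pin top@.126 [0.49833842 0.25794282 0.126     ]
```

```bash
cat >> h.py <<'E'
from scipy.spatial.transform import Rotation as Ro
W=.1678; PIV=np.array([.6338,.0573]); AX=np.array([.5549,.0439])
def rows(poses, grip):
    """poses: list of (x,y,z,yaw) world -> printed rows from the present pose"""
    s=bot.observe(); R0=Ro.from_euler('xyz',s['tool_rot']); p0=np.array(s['position'])
    out=[]
    for x,y,z,yaw in poses:
        d=R0.inv().apply(np.array([x,y,z])-p0)*100
        r=(R0.inv()*Ro.from_euler('xyz',[np.pi,0,yaw])).as_rotvec(degrees=True)
        out.append([grip,*np.round(d,2).tolist(),*np.round(r,1).tolist()])
    print(out); return out
def push(q,lag,z):
    a=np.pi-q+W; t=np.array([np.sin(a),-np.cos(a)]) # direction of swing
    p=PIV+.102*np.array([np.cos(a),np.sin(a)])-lag*t
    return (*p,z,np.arctan2(t[1],t[0]))
E
python3 -c "
from h import *
print(push(0,.03,.23),push(1.75,.016,.1))
rows([push(0,.03,.23)],0)"
```

```text
(np.float64(0.5382430422155974), np.float64(0.01068596971951578), 0.23, np.float64(1.7385963267948967)) (np.float64(0.6189641897953091), np.float64(0.1594758226566852), 0.1, np.float64(-0.011403673205103554))
[[0, 52.36, -49.94, 0.12, -0.0, -0.0, -85.0]]
```

Call:
{"name": "servo_tool", "arguments": {"plan": [[0, 52.36, -49.94, 0.1, 0, 0, -85], [0, 52.36, -49.94, 0.1, 0, 0, -85], [0, 52.36, -49.94, 0.1, 0, 0, -85], [0, 52.36, -49.94, 0.1, 0, 0, -85], [0, 52.36, -49.94, 0.1, 0, 0, -85], [0, 52.36, -49.94, 0.1, 0, 0, -85], [0, 52.36, -49.94, 0.1, 0, 0, -85], [0, 52.36, -49.94, 0.1, 0, 0, -85], [0, 52.36, -49.94, 0.1, 0, 0, -85], [0, 52.36, -49.94, 0.1, 0, 0, -85]]}}

```text
clock: 1.1
position: [0.4212, -0.1779, 0.2307]
tool_rot: [3.142, 0.0, 1.744]
force: [1.9, -0.8, -0.2]
grip_width: -0.0001
finger_force: 0.0
```

```bash
python3 -c "
from h import *
print(bot.observe()['qpos'].round(2),bot.observe()['position'])
rows([push(0,.03,.23)],0)"
```

```text
[ 0.73  0.29 -0.55  2.    0.2   0.9   0.24] [ 0.42122483 -0.17788273  0.23068874]
[[0, 16.56, 14.78, 0.06, 0.0, 0.0, 0.3]]
```

Call:
{"name": "servo_tool", "arguments": {"plan": [[0, 16.56, 14.78, 0, 0, 0, 0], [0, 16.56, 14.78, 0, 0, 0, 0], [0, 16.56, 14.78, 0, 0, 0, 0], [0, 16.56, 14.78, 0, 0, 0, 0], [0, 16.56, 14.78, 0, 0, 0, 0], [0, 16.56, 14.78, 0, 0, 0, 0], [0, 16.56, 14.78, 0, 0, 0, 0]]}}

```text
clock: 1.8
position: [0.5385, 0.0083, 0.2302]
tool_rot: [-3.141, -0.0, 1.739]
force: [-0.7, 0.4, -1.3]
grip_width: 0.0003
finger_force: 0.0
```

```bash
python3 -c "
from h import *
print(bot.observe()['qpos'].round(2),bot.observe()['position'])
rows([push(0,.03,.108)],0)"
```

```text
[ 0.31  0.44 -0.59  1.81  0.29  0.98 -0.22] [0.53853022 0.00834441 0.23018021]
[[0, 0.23, 0.02, 12.22, -0.1, -0.0, 0.0]]
```

Lower, then check with one view that the finger stands beside the pin.

Call:
{"name": "servo_tool", "arguments": {"plan": [[0, 0, 0, 4, 0, 0, 0], [0, 0, 0, 8, 0, 0, 0], [0, 0, 0, 11, 0, 0, 0], [0, 0, 0, 12.2, 0, 0, 0], [0, 0, 0, 12.2, 0, 0, 0]]}}

```text
clock: 2.3
position: [0.538, 0.0074, 0.1078]
tool_rot: [-3.139, -0.0, 1.737]
force: [-0.3, -0.3, 0.3]
grip_width: 0.0002
finger_force: 0.0
```

```bash
python3 - <<'E'
from h import *
print(bot.observe()['position'],bot.observe()['force'])
f=grab('scene'); a=f['frame'][150:260,190:340]; cv2.imwrite('pics/c.png',cv2.resize(a,None,fx=5,fy=5,interpolation=cv2.INTER_CUBIC))
rows([push(q,.016,.108) for q in np.arange(0,.76,.083)],0)
E
```

```text
[0.53800554 0.00742772 0.10779609] [-0.33937207 -0.27793925  0.31056871]
[[0, 1.7, -0.01, 0.11, -0.0, 0.0, -0.1], [0, 2.55, -0.11, 0.11, -0.0, 0.0, 4.7], [0, 3.41, -0.13, 0.11, -0.0, 0.0, 9.5], [0, 4.26, -0.09, 0.11, -0.0, 0.0, 14.2], [0, 5.11, 0.03, 0.11, -0.0, 0.0, 19.0], [0, 5.95, 0.21, 0.11, -0.0, 0.0, 23.7], [0, 6.77, 0.46, 0.11, -0.0, 0.0, 28.5], [0, 7.56, 0.78, 0.11, -0.0, 0.0, 33.2], [0, 8.33, 1.17, 0.11, -0.0, 0.0, 38.0], [0, 9.06, 1.61, 0.11, -0.0, 0.0, 42.7]]
```

View pics/c.png

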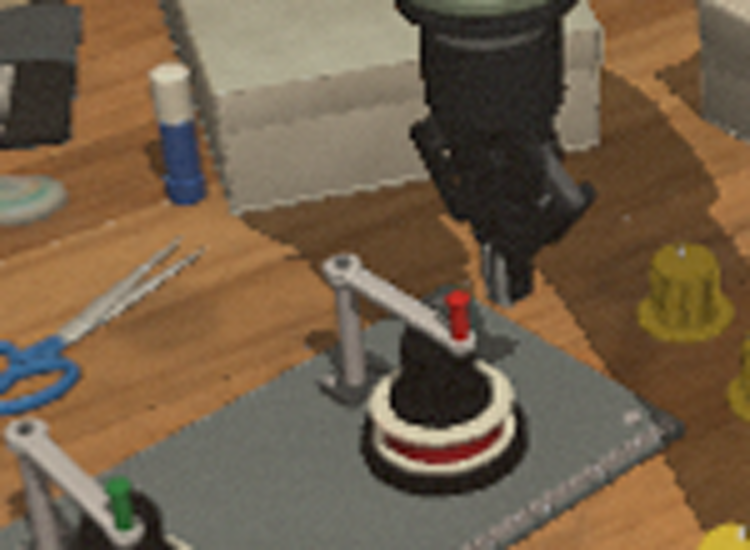

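The fingertip (507,290) stands clear beside the red pin (458,318), level with it. Now I'll push.

Call:
{"name": "servo_tool", "arguments": {"plan": [[0, 1.7, 0, 0, 0, 0, 0], [0, 2.55, -0.11, 0, 0, 0, 4.7], [0, 3.41, -0.13, 0, 0, 0, 9.5], [0, 4.26, -0.09, 0, 0, 0, 14.2], [0, 5.11, 0.03, 0, 0, 0, 19], [0, 5.95, 0.21, 0, 0, 0, 23.7], [0, 6.77, 0.46, 0, 0, 0, 28.5], [0, 7.56, 0.78, 0, 0, 0, 33.2], [0, 8.33, 1.17, 0, 0, 0, 38], [0, 9.06, 1.61, 0, 0, 0, 42.7]]}}

```text
clock: 3.35
position: [0.5404, 0.1006, 0.1106]
tool_rot: [3.14, -0.002, 0.989]
force: [-0.9, 0.0, -0.3]
grip_width: 0.0
finger_force: 0.4
```

```bash
python3 - <<'E'
from h import *
print(bot.observe()['position'],bot.observe()['force'],push(.747,.016,.108))
rows([push(q,.016,.108) for q in np.linspace(.84,1.55,9)],0)
E
```

```text
[0.54039651 0.10057723 0.11063006] [-0.9277419   0.04615648 -0.32355747] (np.float64(0.5396784448003075), np.float64(0.09973975549872108), 0.108, np.float64(0.9915963267948968))
[[0, 0.84, -0.12, 0.26, 0.1, -0.1, 5.2], [0, 1.76, -0.14, 0.27, 0.1, -0.1, 10.3], [0, 2.67, -0.08, 0.27, 0.1, -0.1, 15.4], [0, 3.58, 0.07, 0.27, 0.1, -0.1, 20.4], [0, 4.47, 0.29, 0.27, 0.1, -0.1, 25.5], [0, 5.33, 0.59, 0.27, 0.1, -0.1, 30.6], [0, 6.17, 0.96, 0.28, 0.0, -0.1, 35.7], [0, 6.97, 1.41, 0.28, 0.0, -0.1, 40.8], [0, 7.72, 1.93, 0.28, 0.0, -0.1, 45.9]]
```

Call:
{"name": "servo_tool", "arguments": {"plan": [[0, 0.84, -0.12, 0.2, 0, 0, 5.2], [0, 1.76, -0.14, 0.2, 0, 0, 10.3], [0, 2.67, -0.08, 0.2, 0, 0, 15.4], [0, 3.58, 0.07, 0.2, 0, 0, 20.4], [0, 4.47, 0.29, 0.2, 0, 0, 25.5], [0, 5.33, 0.59, 0.2, 0, 0, 30.6], [0, 6.17, 0.96, 0.2, 0, 0, 35.7], [0, 6.97, 1.41, 0.2, 0, 0, 40.8], [0, 7.72, 1.93, 0.2, 0, 0, 45.9]]}}

```text
clock: 4.25
position: [0.5989, 0.1551, 0.1088]
tool_rot: [-3.14, -0.002, 0.188]
force: [-1.3, 0.6, -0.4]
grip_width: -0.0
finger_force: 0.4
```

```bash
python3 - <<'E'
from h import *
print(bot.observe()['position'],bot.observe()['force'],push(1.55,.016,.108))
rows([push(q,.016,.108) for q in np.linspace(1.58,1.74,6)],0)
E
```

```text
[0.59885538 0.15507412 0.10879872] [-1.3493832   0.56009244 -0.3511302 ] (np.float64(0.598960715952548), np.float64(0.1544916883640826), 0.108, np.float64(0.1885963267948964))
[[0, 0.31, 0.02, 0.08, -0.1, -0.1, 1.7], [0, 0.63, -0.02, 0.08, -0.1, -0.1, 3.5], [0, 0.96, -0.05, 0.08, -0.1, -0.1, 5.4], [0, 1.29, -0.06, 0.08, -0.1, -0.1, 7.2], [0, 1.62, -0.07, 0.08, -0.1, -0.1, 9.0], [0, 1.95, -0.06, 0.08, -0.1, -0.1, 10.9]]
```

Call:
{"name": "servo_tool", "arguments": {"plan": [[0, 0.31, 0.02, 0, 0, 0, 1.7], [0, 0.63, -0.02, 0, 0, 0, 3.5], [0, 0.96, -0.05, 0, 0, 0, 5.4], [0, 1.29, -0.06, 0, 0, 0, 7.2], [0, 1.62, -0.07, 0, 0, 0, 9.0], [0, 1.9, -0.06, 0, 0, 0, 10.5]]}}

```text
clock: 4.85
position: [0.6167, 0.1586, 0.1066]
tool_rot: [-3.142, 0.0, 0.007]
force: [-0.6, -0.2, -0.8]
grip_width: -0.0002
finger_force: 0.3
```

```bash
python3 - <<'E'
from h import *
print(bot.observe()['position'],bot.observe()['force'],push(1.75,.016,.108))
E
```

```text
[0.61667518 0.15862114 0.10664311] [-0.63895534 -0.18861535 -0.79403546] (np.float64(0.6189641897953091), np.float64(0.1594758226566852), 0.108, np.float64(-0.011403673205103554))
```

No stop yet; I'll creep in along tool x.

Call:
{"name": "servo_tool", "arguments": {"plan": [[0, 0.1, 0, 0, 0, 0, 0], [0, 0.2, 0, 0, 0, 0, 0], [0, 0.3, 0, 0, 0, 0, 0], [0, 0.4, 0, 0, 0, 0, 0], [0, 0.4, 0, 0, 0, 0, 0]]}}

```text
clock: 5.35
position: [0.6197, 0.1587, 0.1064]
tool_rot: [3.141, 0.002, 0.009]
force: [-6.3, -0.4, 1.8]
grip_width: -0.0004
finger_force: 2.8
```

Call:
{"name": "servo_tool", "arguments": {"plan": [[0, 0.1, 0, 0, 0, 0, 0], [0, 0.2, 0, 0, 0, 0, 0], [0, 0.2, 0, 0, 0, 0, 0]]}}

```text
clock: 5.65
position: [0.6203, 0.1588, 0.1061]
tool_rot: [3.141, 0.005, 0.009]
force: [-15.2, 0.3, 7.0]
grip_width: 0.0003
finger_force: 7.6
```

Call:
{"name": "servo_tool", "arguments": {"plan": [[0, -0.6, 0, 0, 0, 0, 0], [0, -2, 0, 0, 0, 0, 0], [0, -2, 0, -4, 0, 0, 0], [6.4, -2, 0, -8, 0, 0, 0], [6.4, -2, 0, -9.5, 0, 0, 0], [6.4, -2, 0, -9.5, 0, 0, 0]]}}

```text
clock: 6.25
position: [0.6037, 0.1587, 0.2043]
tool_rot: [-3.14, -0.004, 0.008]
force: [0.1, 0.7, 0.5]
grip_width: 0.0433
finger_force: 0.0
```

```bash
python3 - <<'E'
from h import *
print(bot.observe()['position'],bot.observe()['force'])
rows([(*AX,.2,1.65)],6.4)
E
```

```text
[0.60365632 0.15865291 0.20430959] [0.1358981  0.73384729 0.49260929]
[[6.4, -4.97, 11.43, 0.39, 0.1, -0.3, -94.1]]
```

```bash
python3 - <<'E'
from h import *
T,S=grab('top'),grab('scene')
def ov(f,x0,y0,w,h,k):
    a=cv2.resize(f['frame'][y0:y0+h,x0:x0+w],None,fx=k,fy=k,interpolation=cv2.INTER_CUBIC)
    th=np.linspace(0,2*np.pi,60)
    for z,r,c in((.089,.020,(0,255,255)),(.047,.03,(255,255,0))):
        u=(proj(f,np.c_[AX[0]+r*np.cos(th),AX[1]+r*np.sin(th),z+0*th])-[x0,y0]+.5)*k
        for p in u: cv2.circle(a,tuple(int(v) for v in p),1,c,-1)
    return a
a=ov(T,225,130,110,90,5); b=ov(S,220,185,110,90,5)
cv2.imwrite('pics/d.png',cv2.resize(np.hstack([a,b]),(800,327)))
E
```

```text
(no output)
```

View pics/d.png

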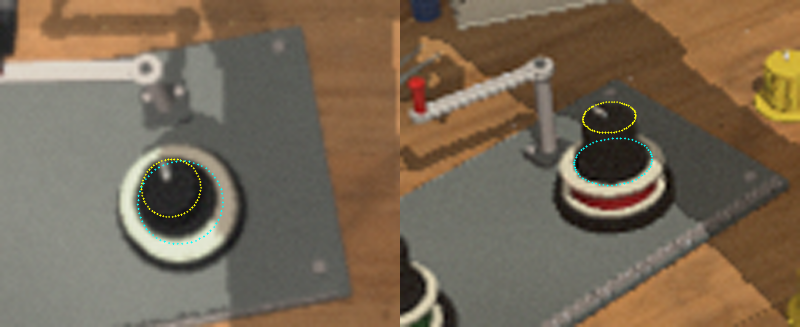

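The keeper is fully aside (arm pointing left from the post at (147,68)), and the predicted cap circles match within about 2 mm. Now to move over the cap.

Call:
{"name": "servo_tool", "arguments": {"plan": [[6.4, -4.87, 11.37, 0, 0, 0, -94], [6.4, -4.87, 11.37, 0, 0, 0, -94], [6.4, -4.87, 11.37, 0, 0, 0, -94], [6.4, -4.87, 11.37, 0, 0, 0, -94], [6.4, -4.87, 11.37, 0, 0, 0, -94], [6.4, -4.87, 11.37, 0, 0, 0, -94], [6.4, -4.87, 11.37, 0, 0, 0, -94], [6.4, -4.87, 11.37, 0, 0, 0, -94], [6.4, -4.87, 11.37, 0, 0, 0, -94], [6.4, -4.87, 11.37, 0, 0, 0, -94]]}}

```text
clock: 7.35
position: [0.5541, 0.0443, 0.2002]
tool_rot: [-3.14, -0.0, 1.515]
force: [0.5, -0.2, 0.1]
grip_width: 0.0641
finger_force: 0.0
```

Call:
{"name": "servo_tool", "arguments": {"plan": [[6.4, 0, 0, 0, 0, 0, -4], [6.4, 0, 0, 0, 0, 0, -4], [6.4, 0, 0, 0, 0, 0, -4]]}}

```text
clock: 7.65
position: [0.5544, 0.0443, 0.2008]
tool_rot: [-3.14, -0.0, 1.576]
force: [-0.1, 0.5, 0.4]
grip_width: 0.0643
finger_force: 0.0
```

```bash
python3 - <<'E'
from h import *
s=bot.observe(); print(s['position'],s['force'],s['qpos'].round(2),s['tool_rot'],s['grip_width'])
rows([(.556,.0445,.12,1.65),(.556,.0445,.060,1.65)],6.4)
E
```

```text
[0.55436712 0.04425891 0.20077664] [-0.08709893  0.49353057  0.3644663 ] [ 0.12  0.48 -0.42  1.8   0.24  0.92 -0.4 ] [-3.14028965e+00 -1.94883240e-04  1.57592510e+00] 0.06429932502729742
[[6.4, 0.02, 0.17, 8.08, -0.1, -0.0, -4.2], [6.4, 0.02, 0.18, 14.08, -0.1, -0.0, -4.2]]
```

Call:
{"name": "servo_tool", "arguments": {"plan": [[6.4, 0, 0.17, 0, 0, 0, 8], [6.4, 0, 0.17, 2, 0, 0, 16], [6.4, 0, 0.17, 5, 0, 0, 21], [6.4, 0, 0.17, 8, 0, 0, 21], [6.4, 0, 0.17, 10.5, 0, 0, 21], [6.4, 0, 0.17, 12.5, 0, 0, 21], [6.4, 0, 0.17, 13.8, 0, 0, 21], [6.4, 0, 0.17, 14.1, 0, 0, 21], [6.4, 0, 0.17, 14.1, 0, 0, 21]]}}

```text
clock: 8.55
position: [0.5564, 0.0445, 0.0606]
tool_rot: [-3.141, 0.0, 1.211]
force: [-0.4, 0.1, 0.2]
grip_width: 0.0641
finger_force: 0.0
```

Call:
{"name": "servo_tool", "arguments": {"plan": [[4.8, 0, 0, 0, 0, 0, 0], [4.4, 0, 0, 0, 0, 0, 0], [3.5, 0, 0, 0, 0, 0, 0], [3.5, 0, 0, 0, 0, 0, 0], [3.5, 0, 0, 0, 0, 0, 0], [3.5, 0, 0, 0, 0, 0, 0]], "force": 20}}

```text
clock: 9.15
position: [0.5569, 0.0443, 0.0615]
tool_rot: [3.14, -0.001, 1.212]
force: [-1.0, -0.3, 7.5]
grip_width: 0.0391
finger_force: 19.3
```

```bash
python3 - <<'E'
from h import *
s=bot.observe(); print(s['position'],s['force'],s['moment'],s['qpos'].round(2),s['tool_rot'])
E
```

```text
[0.55691795 0.04433677 0.06150526] [-0.95323667 -0.2822509   7.51426514] [-0.04692071  0.30271742 -0.03679244] [ 0.01  0.67 -0.27  1.89  0.29  0.62 -0.8 ] [ 3.14037917e+00 -5.45804553e-04  1.21161236e+00]
```

Well centred. Now a gentle try counter-clockwise (yaw up, wz negative).

Call:
{"name": "servo_tool", "arguments": {"plan": [[3.5, 0, 0, 0, 0, 0, -2], [3.5, 0, 0, 0, 0, 0, -4], [3.5, 0, 0, 0, 0, 0, -6], [3.5, 0, 0, 0, 0, 0, -8], [3.5, 0, 0, 0, 0, 0, -8]]}}

```text
clock: 9.65
position: [0.557, 0.0444, 0.0615]
tool_rot: [3.14, -0.001, 1.353]
force: [-0.4, -0.7, 6.4]
grip_width: 0.0397
finger_force: 19.5
```

```bash
python3 - <<'E'
from h import *
s=bot.observe(); print(s['position'],s['force'],s['moment'],s['tool_rot'])
E
```

```text
[0.5570378  0.04441287 0.0614962 ] [-0.442644   -0.74211253  6.41028713] [0.09853105 0.10337659 0.02293021] [ 3.14015483e+00 -6.06639719e-04  1.35255944e+00]
```

Call:
{"name": "servo_tool", "arguments": {"plan": [[3.5, 0, 0, 0, 0, 0, -2], [3.5, 0, 0, 0, 0, 0, -4], [3.5, 0, 0, 0, 0, 0, -6], [3.5, 0, 0, 0, 0, 0, -8], [3.5, 0, 0, 0, 0, 0, -8]]}}

```text
clock: 10.15
position: [0.5565, 0.0447, 0.0614]
tool_rot: [3.141, -0.0, 1.492]
force: [-4.7, 2.2, 9.1]
grip_width: 0.0394
finger_force: 20.3
```

```bash
python3 - <<'E'
from h import *
s=bot.observe(); print(s['position'],s['force'],s['moment'],s['tool_rot'])
E
```

```text
[0.55647212 0.04465689 0.06142655] [-4.68610986  2.21651471  9.11808353] [ 0.47866835  0.92567609 -0.29241543] [ 3.14114642e+00 -4.31131835e-04  1.49199726e+00]
```

Resistance appears after about 0.25 rad, which looks like the tightening stop. Trying the other way.

Call:
{"name": "servo_tool", "arguments": {"plan": [[3.5, 0, 0, 0, 0, 0, 3], [3.5, 0, 0, 0, 0, 0, 6], [3.5, 0, 0, 0, 0, 0, 9], [3.5, 0, 0, 0, 0, 0, 12], [3.5, 0, 0, 0, 0, 0, 15], [3.5, 0, 0, 0, 0, 0, 18], [3.5, 0, 0, 0, 0, 0, 18]]}}

```text
clock: 10.85
position: [0.557, 0.0444, 0.0615]
tool_rot: [3.14, -0.001, 1.175]
force: [0.5, 0.7, 6.2]
grip_width: 0.0393
finger_force: 19.8
```

```bash
python3 - <<'E'
from h import *
s=bot.observe(); print(s['position'],s['force'],s['moment'],s['tool_rot'])
E
```

```text
[0.55700721 0.04444226 0.06146783] [0.54796738 0.67043487 6.16142752] [-0.00133373  0.06997077 -0.11139711] [ 3.14022379e+00 -6.28504597e-04  1.17483653e+00]
```

Call:
{"name": "servo_tool", "arguments": {"plan": [[3.5, 0, 0, 0, 0, 0, 3], [3.5, 0, 0, 0, 0, 0, 6], [3.5, 0, 0, 0, 0, 0, 9], [3.5, 0, 0, 0, 0, 0, 9]]}}

```text
clock: 11.25
position: [0.557, 0.0444, 0.0615]
tool_rot: [3.14, -0.001, 1.018]
force: [-0.9, 0.0, 5.9]
grip_width: 0.0397
finger_force: 19.9
```

```bash
python3 - <<'E'
from h import *
s=bot.observe(); print(s['position'],s['force'],s['moment'],s['tool_rot'],s['qpos'].round(2))
E
```

```text
[0.55696778 0.04441169 0.06145364] [-0.90584906  0.02481784  5.88465589] [ 0.01056766  0.12247312 -0.03687169] [ 3.14040381e+00 -7.82328710e-04  1.01773085e+00] [-0.03  0.66 -0.22  1.89  0.24  0.61 -0.95]
```

Call:
{"name": "servo_tool", "arguments": {"plan": [[3.5, 0, 0, -0.03, 0, 0, 3], [3.5, 0, 0, -0.06, 0, 0, 6], [3.5, 0, 0, -0.09, 0, 0, 9], [3.5, 0, 0, -0.12, 0, 0, 12], [3.5, 0, 0, -0.14, 0, 0, 15], [3.5, 0, 0, -0.16, 0, 0, 18], [3.5, 0, 0, -0.16, 0, 0, 18]]}}

```text
clock: 11.95
position: [0.5567, 0.0445, 0.0628]
tool_rot: [3.141, -0.001, 0.705]
force: [-0.1, 1.0, 3.0]
grip_width: 0.0397
finger_force: 20.5
```

```bash
python3 - <<'E'
from h import *
s=bot.observe(); print(s['position'],s['force'],s['moment'],s['tool_rot'],s['qpos'].round(2))
f=grab('scene'); a=f['frame'][175:265,220:330]; cv2.imwrite('pics/e.png',cv2.resize(a,None,fx=6,fy=6,interpolation=cv2.INTER_CUBIC))
E
```

```text
[0.5566838  0.04451746 0.06276963] [-0.07599847  1.01746189  3.0306361 ] [0.09772187 0.12560557 0.01587703] [ 3.14115072e+00 -6.70756534e-04  7.04858181e-01] [-0.09  0.65 -0.14  1.9   0.15  0.6  -1.19]
```

View pics/e.png

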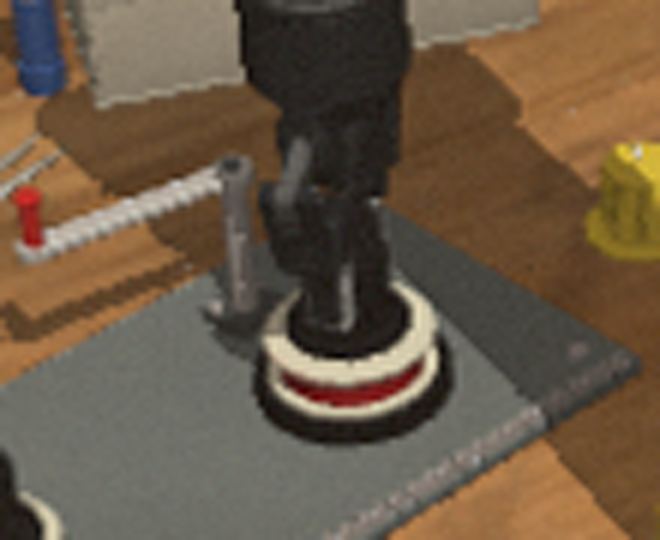

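The first picture detail: fingers hold the cap (flange at (350,330)), and the keeper stays aside. The clockwise turn ran 0.5 rad past the start with no resistance, so it's the left-hand thread. Continuing clockwise, rising with the thread.

Call:
{"name": "servo_tool", "arguments": {"plan": [[3.5, 0, 0, -0.04, 0, 0, 5], [3.5, 0, 0, -0.08, 0, 0, 10], [3.5, 0, 0, -0.12, 0, 0, 15], [3.5, 0, 0, -0.16, 0, 0, 20], [3.5, 0, 0, -0.2, 0, 0, 25], [3.5, 0, 0, -0.24, 0, 0, 30], [3.5, 0, 0, -0.28, 0, 0, 35], [3.5, 0, 0, -0.31, 0, 0, 40], [3.5, 0, 0, -0.35, 0, 0, 45], [3.5, 0, 0, -0.35, 0, 0, 45]]}}

```text
clock: 13.0
position: [0.5568, 0.0448, 0.0661]
tool_rot: [-3.141, -0.001, -0.079]
force: [1.6, 1.6, 4.2]
grip_width: 0.039
finger_force: 20.6
```

```bash
python3 - <<'E'
from h import *
s=bot.observe(); print(s['position'],s['force'],s['moment'],s['tool_rot'],s['qpos'].round(2))
E
```

```text
[0.55677449 0.04478029 0.06607537] [1.61374322 1.59694688 4.23732322] [ 0.3754203  -0.06814773  0.00841767] [-3.14120607e+00 -8.16977176e-04 -7.94164097e-02] [-0.24  0.65  0.07  1.9  -0.08  0.59 -1.77]
```

Call:
{"name": "servo_tool", "arguments": {"plan": [[3.5, 0, 0, -0.04, 0, 0, 5], [3.5, 0, 0, -0.08, 0, 0, 10], [3.5, 0, 0, -0.12, 0, 0, 15], [3.5, 0, 0, -0.16, 0, 0, 20], [3.5, 0, 0, -0.2, 0, 0, 25], [3.5, 0, 0, -0.24, 0, 0, 30], [3.5, 0, 0, -0.28, 0, 0, 35], [3.5, 0, 0, -0.31, 0, 0, 40], [3.5, 0, 0, -0.33, 0, 0, 42], [3.5, 0, 0, -0.33, 0, 0, 42]]}}

```text
clock: 14.0
position: [0.5566, 0.0445, 0.0691]
tool_rot: [-3.141, -0.0, -0.81]
force: [-0.4, 1.8, 2.9]
grip_width: 0.0395
finger_force: 20.6
```

```bash
python3 - <<'E'
from h import *
s=bot.observe(); print(s['position'],s['force'],s['moment'],s['tool_rot'],s['qpos'].round(2))
E
```

```text
[0.55658737 0.0445029  0.06912671] [-0.43968072  1.75146276  2.93346028] [ 0.45212907 -0.06532233  0.00780282] [-3.14136027e+00 -1.47660883e-04 -8.09907672e-01] [-0.38  0.67  0.27  1.91 -0.29  0.6  -2.3 ]
```

2.02 rad turned. A small gentle lift shows whether it is free.

Call:
{"name": "servo_tool", "arguments": {"plan": [[3.5, 0, 0, -0.04, 0, 0, 0], [3.5, 0, 0, -0.08, 0, 0, 0], [3.5, 0, 0, -0.12, 0, 0, 0], [3.5, 0, 0, -0.12, 0, 0, 0]]}}

```text
clock: 14.4
position: [0.5562, 0.0442, 0.0701]
tool_rot: [3.141, 0.0, -0.812]
force: [-0.8, 0.6, -1.0]
grip_width: 0.0393
finger_force: 20.3
```

Call:
{"name": "servo_tool", "arguments": {"plan": [[3.5, 0, 0, -0.05, 0, 0, 0], [3.5, 0, 0, -0.1, 0, 0, 0], [3.5, 0, 0, -0.15, 0, 0, 0], [3.5, 0, 0, -0.2, 0, 0, 0], [3.5, 0, 0, -0.2, 0, 0, 0]]}}

```text
clock: 14.9
position: [0.5564, 0.0444, 0.0723]
tool_rot: [-3.142, -0.0, -0.813]
force: [-0.4, 1.4, -0.2]
grip_width: 0.0396
finger_force: 20.4
```

Free (only its weight shows). Lifting straight up.

Call:
{"name": "servo_tool", "arguments": {"plan": [[3.5, 0, 0, -0.5, 0, 0, 0], [3.5, 0, 0, -1.5, 0, 0, 0], [3.5, 0, 0, -2.7, 0, 0, 0], [3.5, 0, 0, -4, 0, 0, 0], [3.5, 0, 0, -5.4, 0, 0, 0], [3.5, 0, 0, -6.8, 0, 0, 0], [3.5, 0, 0, -8, 0, 0, 0], [3.5, 0, 0, -8.8, 0, 0, 0], [3.5, 0, 0, -9.2, 0, 0, 0], [3.5, 0, 0, -9.2, 0, 0, 0]], "force": 30}}

```text
clock: 15.9
position: [0.5565, 0.0444, 0.1646]
tool_rot: [-3.141, -0.0, -0.813]
force: [-0.0, -0.2, -0.5]
grip_width: 0.039
finger_force: 32.2
```

Call:
{"name": "servo_tool", "arguments": {"plan": [[3.5, 0, 0, 0, 0, 0, 0], [3.5, 0, 0, 0, 0, 0, 0], [3.5, 0, 0, 0, 0, 0, 0], [3.5, 0, 0, 0, 0, 0, 0], [3.5, 0, 0, 0, 0, 0, 0]]}}

```text
clock: 16.4
position: [0.5564, 0.0443, 0.1641]
tool_rot: [3.141, 0.0, -0.813]
force: [-0.2, 0.2, -0.9]
grip_width: 0.0391
finger_force: 32.2
```

```bash
python3 - <<'E'
from h import *
s=bot.observe(); print(s['position'],s['force'],s['tool_rot'],abs(s['qd']).max())
f=grab('scene'); x0,y0,k=210,140,6
a=cv2.resize(f['frame'][y0:y0+100,x0:x0+120],None,fx=k,fy=k,interpolation=cv2.INTER_CUBIC)
th=np.linspace(0,2*np.pi,60); c=s['position']
for z in (.147,):
    for p in (proj(f,np.c_[c[0]+.03*np.cos(th),c[1]+.03*np.sin(th),z+0*th])-[x0,y0]+.5)*k: cv2.circle(a,tuple(int(v) for v in p),1,(0,255,255),-1)
cv2.imwrite('pics/g.png',a)
E
```

```text
[0.55635861 0.0443481  0.16407101] [-0.17589352  0.15355624 -0.89612607] [ 3.14137606e+00  1.46917311e-04 -8.12620719e-01] 0.002480612719081965
```

View pics/g.png

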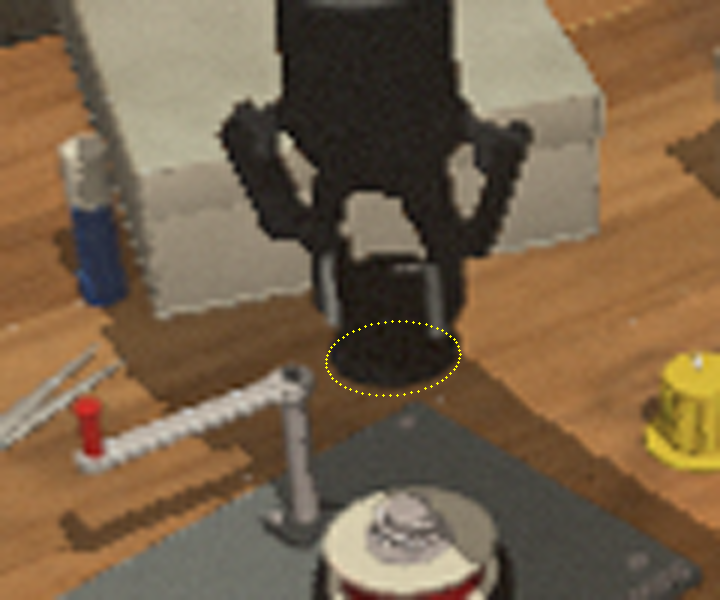

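The cap hangs upright in the fingers (flange at (395,350)), the stud is exposed at (408,520), and the keeper is aside with its pin at (90,425). The cap underside is about 10 cm above the axis point, so I'm handing in.

```bash
python3 -c "
from workcell import bot
print(bot.job_done())"
```

```text
the job is handed in; nothing more can be done
None
```

I swung the red keeper fully to its stop and unscrewed the red cap clockwise, since its spindle has the left-hand thread. The cap is now held upright and still, about 10 cm above its spindle, and I handed the job in (no verdict was returned).

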